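Turn the waxed entrance blocks over in the flip cradle

ROBOT

A 7-joint arm with a two-finger parallel gripper is mounted at the origin on the work surface. World frame = base frame: x ahead of the robot, y to its left, z up, the work surface at z = 0. Lengths are in m, angles in rad, forces in N, time in s.
With the tool pointing down it reaches from about 0.4 to 0.875 m from the base axis. Payload 6.5 kg.
Tool frame: the origin (TCP) lies at the very end of the fingers, on their centre line; the grasp point (between the pads) lies 19 mm behind it; x points along the fingers, y is the direction in which the jaws open and shut, and the axes are right-handed (so a half turn about x gives the same grasp; the last joint's range is limited). The gripper opens to 88 mm and grips with 3 to 60 N. Pads are 18 mm wide; open, the fingers measure 123 mm over their backs; the gripper's body (75 mm by 187 mm) begins 45 mm behind the grasp point.
Start: joints at [-1.382, 0.536, -0.004, 1.538, 0.003, 1.067, -0.071], TCP at [0.164, 0.629, 0.239] pointing down, gripper open.
Joint ranges: [-2.7, 2.7], [-0.37, 2.16], [-1.27, 1.26], [0.24, 2.4], [-1.31, 4.45], [0.19, 1.91], [-2.76, 2.76]. Speed limits (rad/s): [2.39, 2.39, 3.14, 3.14, 3.14, 3.14, 3.14].

INTERFACE

Orientations are given as a rotation vector (axis times angle).
In Python, from station import manip gives the robot as it stands. The module is installed in compiled form; this text tells all that it offers.
- The arm moves only by the tool send_rows, never from a script. Its argument "deltas" is a list of rows, each a list of 7 numbers: the turn, a rotation vector about the world's x, y, z in rad, then the shift along the world's x, y, z in mm, then the finger opening in mm, from 0 to 88.1. In form: [[wx, wy, wz, dx, dy, dz, fingers], ...]. A call has 1 to 8 rows; each row shifts and turns the commanded pose from where the row before left it; what a row does not reach is not made up. A row lasts 1/8 s, in which the tool goes at most 62.5 mm and 10.7 degrees, less where a joint would pass 70% of its speed; a pose out of reach is approached as far as the arm can. A call is refused whole if a number of a shift passes 62.5 or a number of a turn 0.188, either way. A call with a gripper value outside its range is refused whole. The fingers move at their own pace and stop on an object; the grip force is fixed at half the most. Time passes only in rows, so rows that do not move let the fingers close. It gives the time, the measured TCP pose, the force and the opening at its end, in the units of the state.
- manip.get_obs(): the state, without advancing time (a new reading comes with each control period).
- manip.camera(name): name is "scene" or "top" or "wrist"; returns the picture (420x560x3 uint8, red, green, blue); there is no depth.
- manip.get_calibration(name): a dict with "intrinsics" (3x3 intrinsics, pixels), "k1" (the pictures are not rectified: a ray, as slopes to the right and down, at radius r is drawn at 1 + k1 r^2 times it, then the intrinsics apply), "rvec" (rotation vector, rad) and "tvec" (3), from world to camera coordinates, as OpenCV has them; the wrist camera has in their place "hand_eye" (4x4, takes a point from camera to tool coordinates, whose origin is the TCP and whose axes are the tool frame's). Camera axes: x right, y down, z forward; pixel columns grow to the right and rows downward; lengths in m; the calibration is good to about 2 mm. A picture is of the moment at which its call begins: read the wrist's pose just before it. get_calibration takes no time and is no camera call.
- manip.finish_job(): hands the job in, once; it reports no verdict.
The state is a dict: "t": time; "qpos": joint angles; "qvel": joint speeds; "joint_torque": joint torques, N m; "position": TCP position; "eef_rot": TCP orientation; "ft_force": force on the tool from outside, world axes, zero at the start; "ft_torque": the same for the moment, N m; "grip_width": finger opening in m.
Only numpy, scipy, OpenCV 4.12 (cv2) and the standard library are available. Lean on these libraries where they do the work, as an engineer would, in place of code of your own. Each camera call takes 0.05 s, during which the arm holds its last target. There are 200 camera calls.

TASK

Turn over all the pine entrance blocks on the drying board, using the hinged turnover cradle. Draw the cradle's sprung bolt and park it in its notch so that it stays back on its own, lay every block notch down in the open leaf, one to a compartment, with the leaf still open flat, and only then swing the leaf right over onto the bed, so that all of them come to lie in the bed notch up together under the closed leaf; then swing the leaf fully back, knock the bolt out of its notch so that it springs home and locks the leaf, and put all the blocks back flat on the drying board, notch up. Leave the mouse guard, the orange reducer, the tin lid and the vial where they are.

Things in the scene. Friction and masses are not known exactly. Their poses are not given: they have to be found in the camera images.
- cradle: turnover cradle of birch plywood and steel, fixed, base 212 x 290 mm. Origin at bench level under the middle of the hinge axis (51 mm up); x points away from the robot, from the open leaf (-x side) across the hinge to the bed (+x side), y along the hinge, z up. The sprung bolt's guide block, 60 mm high, stands past its -y end: x -0.087 to -0.005, y -0.264 to -0.145
- leaf (a joint): angle of the hinged leaf about the cradle's y: 0 = open flat on the -x side, tray up; 3.14 = closed face down on the bed; hard stops at both. 0.45 kg; let go, it falls to the side it leans to. While the bolt is home its tongue lies over the leaf's tab: the leaf cannot be lifted. Blocks rest on the posts as it rises and topple onto the bed a little after upright
- bar (a point): middle of the leaf's lift bar: round steel, 12 mm thick, 280 long, parallel to the hinge axis, 130 mm to its side: 41 mm above the bench open, 61 closed (the closed leaf's back is at 82); 30 mm free between it and the leaf's edge, 35 mm under it. Pinch it from above and carry it in an arc about the hinge axis; it turns in the fingers, the gripper pointing down all the way
- leaf_hinge (a point): the middle of the hinge axis, 51 mm above the bench; axes as the cradle's
- tray1 (a point): middle of compartment 1 (at +y) of the leaf's tray, at floor level, 30 mm above the bench when open; axes then as the cradle's, turning with the leaf. 86 mm (y) x 60 mm (x): a block lies along y. Ribs 10 mm high at its ends, lip 4 mm on the bar side; on the hinge side two posts 20 mm high with a 46 mm gap at mid-length for a finger
- tray2 (a point): middle of compartment 2 (middle) of the leaf's tray, at floor level, 30 mm above the bench when open; axes then as the cradle's, turning with the leaf. 86 mm (y) x 60 mm (x): a block lies along y. Ribs 10 mm high at its ends, lip 4 mm on the bar side; on the hinge side two posts 20 mm high with a 46 mm gap at mid-length for a finger
- tray3 (a point): middle of compartment 3 (at -y) of the leaf's tray, at floor level, 30 mm above the bench when open; axes then as the cradle's, turning with the leaf. 86 mm (y) x 60 mm (x): a block lies along y. Ribs 10 mm high at its ends, lip 4 mm on the bar side; on the hinge side two posts 20 mm high with a 46 mm gap at mid-length for a finger
- bed_mid (a point): middle of the bed's flat top, 28 mm above the bench, axes as the cradle's; 116 mm across (x), 282 long (y); lip 6 mm high on its outer (+x) edge, rib 3 mm high on its hinge edge; 44 mm between bed and tray floor when closed. Blocks land 35 to 50 mm from the hinge axis. With the leaf open fingers have room on both sides of a block if the tips stay 4 mm above the bed
- bolt (a joint): how far the sprung bolt is drawn along the cradle's -y (m): 0 = home, leaf locked; 0.040 = end of travel. The spring pulls it home with 4 N at home, 9 N fully drawn; let go, it snaps home unless the knob's stem is in the notch
- knob (a joint): sideways shift of the bolt's knob along the cradle's +x (m), 0 to 0.016, light friction. The stem runs in an L-shaped slot: drawn past 0.032 it can be shifted to +x into the notch, where the spring holds it against the notch's face: parked = bolt about 0.028, knob over 0.007. Push the parked knob back along -x to 0 and the bolt snaps home
- knob_head (a point): middle of the bolt's knob: a black cylinder 20 mm across, 26 mm high on a thin upright stem, its middle 95 mm above the bench; the slot plate under it is 60 mm above the bench. Moves with bolt and knob
- board: the drying board, white-painted slats, 300 (its x) x 200 (its y) x 12 mm, fixed; origin at bench level under its middle, flat top 12 mm above the bench
- block1: a plain pine hive-entrance block, 76 mm long (its x), 50 wide (y), 22 thick (z), 60 g; origin at its middle. Its -z face has a bee-entrance notch, a channel 30 mm long and 8 deep across the full width at mid-length; the +z face is plain. It starts on the drying board notch down (+z up). Two or three of the three blocks are present
- block2: a plain pine hive-entrance block, 76 mm long (its x), 50 wide (y), 22 thick (z), 60 g; origin at its middle. Its -z face has a bee-entrance notch, a channel 30 mm long and 8 deep across the full width at mid-length; the +z face is plain. It starts on the drying board notch down (+z up). Two or three of the three blocks are present
- block3: a plain pine hive-entrance block, 76 mm long (its x), 50 wide (y), 22 thick (z), 60 g; origin at its middle. Its -z face has a bee-entrance notch, a channel 30 mm long and 8 deep across the full width at mid-length; the +z face is plain. It starts on the drying board notch down (+z up). Two or three of the three blocks are present
- mouse_guard: bystander: galvanized mouse guard, an angle strip 180 x 30 x 20 mm; origin at the middle of its underside
- reducer: bystander: orange plastic entrance reducer, 150 x 22 x 22 mm; origin at the middle of its underside
- tin_lid: bystander: dented tin feeder lid, 114 mm across, 16 mm high; origin at the middle of its underside
- vial: bystander: amber glass vial with cork, 34 mm across, 86 mm high, standing; origin at the middle of its underside
Mind the look-alikes: they are no part of the job. What is shaped like the block1 but blue or grey is not meant. Leave any turquoise look-alike of the block3 alone.

How it is judged:
On the way, in this order (a step that is already met when the one before it is completed fails the run):
1. the bolt is parked in its notch, let go, and every block lies notch down in the tray of the leaf, which is open flat (value of joint bolt above 0.026 m and value of joint knob above 0.007 m and contact force between the fingers and bolt below 0.5 N and value of joint leaf below 0.08 rad and x of block1 in the frame of tray2 between -0.036 and 0.036 m and y of block1 in the frame of tray2 between -0.14 and 0.14 m and z of block1 in the frame of tray2 between 0.005 and 0.016 m and angle between each of block1, block2, block3's own z axis and vertical below 0.25 rad and x of block2 in the frame of tray2 between -0.036 and 0.036 m and y of block2 in the frame of tray2 between -0.14 and 0.14 m and z of block2 in the frame of tray2 between 0.005 and 0.016 m and x of block3 in the frame of tray2 between -0.036 and 0.036 m and y of block3 in the frame of tray2 between -0.14 and 0.14 m and z of block3 in the frame of tray2 between 0.005 and 0.016 m), for 0.3 s.
2. the leaf is swung over onto the bed, and every block lies on the bed under it, turned notch up (value of joint leaf above 2.98 rad and x of block1 in the frame of bed_mid between -0.055 and 0.055 m and y of block1 in the frame of bed_mid between -0.15 and 0.15 m and z of block1 in the frame of bed_mid between 0.005 and 0.018 m and angle between each of block1, block2, block3's own z axis and vertical above 2.89 rad and x of block2 in the frame of bed_mid between -0.055 and 0.055 m and y of block2 in the frame of bed_mid between -0.15 and 0.15 m and z of block2 in the frame of bed_mid between 0.005 and 0.018 m and x of block3 in the frame of bed_mid between -0.055 and 0.055 m and y of block3 in the frame of bed_mid between -0.15 and 0.15 m and z of block3 in the frame of bed_mid between 0.005 and 0.018 m), for 0.3 s.
At the end, for the whole second after the job is handed in: The leaf is open flat (within 0.06 rad) and locked by the bolt, which is home (within 5 mm); every block lies flat on the drying board, notch up (within 0.15 rad), with its middle over the board, at rest (value of joint leaf below 0.06 rad and value of joint bolt below 0.005 m and x of block1 in the frame of board between -0.15 and 0.15 m and y of block1 in the frame of board between -0.1 and 0.1 m and z of block1 in the frame of board between 0.017 and 0.029 m and angle between each of block1, block2, block3's own z axis and vertical above 2.99 rad and linear speed of each of block1, block2, block3 below 0.02 m/s and x of block2 in the frame of board between -0.15 and 0.15 m and y of block2 in the frame of board between -0.1 and 0.1 m and z of block2 in the frame of board between 0.017 and 0.029 m and x of block3 in the frame of board between -0.15 and 0.15 m and y of block3 in the frame of board between -0.1 and 0.1 m and z of block3 in the frame of board between 0.017 and 0.029 m); the robot touches nothing.
It fails at once if the mouse guard strip is moved more than 3 cm or tipped (distance of mouse_guard from where it was at the start of the episode above 0.03 m or angle between mouse_guard's own z axis and vertical above 0.6 rad).
It fails at once if the orange entrance reducer is moved more than 3 cm or tipped (distance of reducer from where it was at the start of the episode above 0.03 m or angle between reducer's own z axis and vertical above 0.6 rad).
It fails at once if the tin lid is moved more than 3 cm or tipped (distance of tin_lid from where it was at the start of the episode above 0.03 m or angle between tin_lid's own z axis and vertical above 0.6 rad).
It fails at once if the glass vial is moved more than 3 cm or tipped (distance of vial from where it was at the start of the episode above 0.03 m or angle between vial's own z axis and vertical above 0.6 rad).
Of block1, block2, block3 only 2 to 3 are there at a start; the rules pass over those that are not, and their reading is None.
At some moment in a run one of block1, block2, block3 may be knocked a few centimetres aside while the robot is not near it.
It also fails if it takes over 210 s, if anything falls off the work surface, if the arm or the gripper's body presses on something with over 40 N, if the wrist force passes 120 N, or if a joint passes its speed limit or range.

## Working session

There is one attempt and no reset: what is moved stays moved. The work goes in short steps, Python scripts to look and compute and a tool call to move; the robot and the scene stay as the last step left them, time stands still between calls to the robot, and variables do not carry over. Pictures are saved under pics/ and viewed, on a budget of 14 in all, crops included, one or two more only if the job needs it, and the job is handed in when it is done.

Besides the shell and the picture viewer there is one more tool, called after ">>>" as name(argument=value, ...) on one line, values as JSON. send_rows: Moves the arm, as the interface text tells. Its arguments: {"type":"object","properties":{"deltas":{"type":"array"}},"required":["deltas"]}

```bash
mkdir -p pics && cat > h.py <<'E'
import numpy as np, cv2
from station import manip
from scipy.spatial.transform import Rotation as R
def ext(n):
    c=manip.get_calibration(n);K=np.array(c["intrinsics"]);k1=c["k1"]
    if n=="wrist":
        o=manip.get_obs();T=np.eye(4);T[:3,:3]=R.from_rotvec(o["eef_rot"]).as_matrix();T[:3,3]=o["position"]
        T=T@np.array(c["hand_eye"]);return K,k1,T[:3,:3],T[:3,3]
    M=R.from_rotvec(np.ravel(c["rvec"])).as_matrix();return K,k1,M.T,-M.T@np.ravel(c["tvec"])
def ray(C,u,v):
    K,k1,Rw,p=C;d=np.array([(u-K[0,2])/K[0,0],(v-K[1,2])/K[1,1]]);s=d.copy()
    for _ in range(20): s=d/(1+k1*(s@s))
    return p,Rw@np.array([s[0],s[1],1])
def pt(C,u,v,z):
    p,d=ray(C,u,v);return p+d*(z-p[2])/d[2]
def proj(C,P):
    K,k1,Rw,p=C;c=Rw.T@(np.array(P)-p);s=c[:2]/c[2];s=s*(1+k1*(s@s));return K[0,0]*s[0]+K[0,2],K[1,1]*s[1]+K[1,2]
def snap(n,f=None):
    C=ext(n);im=manip.camera(n)
    if f: cv2.imwrite("pics/"+f,cv2.cvtColor(im,cv2.COLOR_RGB2BGR))
    return C,im
def st():
    o=manip.get_obs();print(round(o["t"],2),np.round(o["position"],4),np.round(R.from_rotvec(o["eef_rot"]).as_matrix()[:,1],3),np.round(R.from_rotvec(o["eef_rot"]).as_matrix()[:,0],3),np.round(o["ft_force"],1),round(o["grip_width"],4),np.round(o["qpos"],2))
E
python3 - <<'E'
from h import *
st()
for n in("top","scene"):
    C,im=snap(n,n+"0.png");print(n,np.round(C[3],3),np.round(C[2][:,2],2),C[0][0,0],C[1])
E
```

```text
0.0 [0.1637 0.6284 0.2378] [ 0.252  0.968 -0.002] [-0.    -0.002 -1.   ] [-0.7  0.3  0.3] 0.0881 [-1.38  0.54 -0.    1.54  0.    1.07 -0.07]
top [ 0.444 -0.013  1.234] [ 0.09  0.02 -1.  ] 447.07467006893603 -0.07578478910217432
scene [ 1.265 -0.492  0.731] [-0.68  0.45 -0.58] 432.6183823208866 -0.04884789175840304
```

View pics/top0.png

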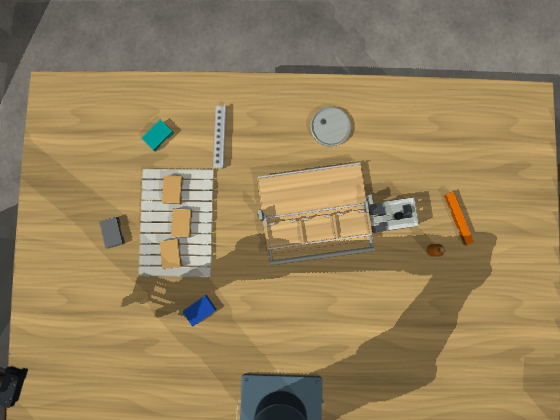

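View pics/scene0.png

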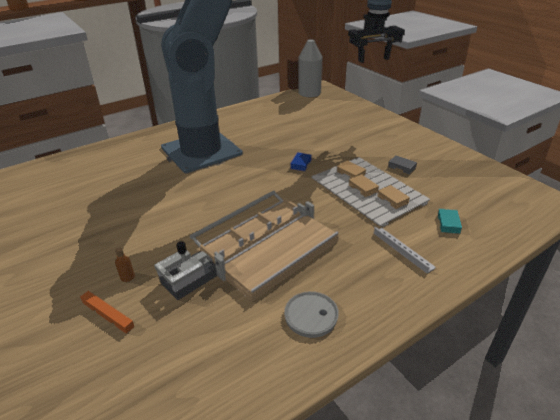

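Top: pine blocks on the white board at (172,189), (181,222) and (171,254). Look-alikes are teal (157,135), grey (112,232) and blue (199,310), all off the board, so I choose the three pine ones. Cradle centre is near (315,213), bar along (272,263)-(373,249), knob near (403,213). Scene agrees.

```bash
python3 - <<'E'
from h import *
C=ext("top");im=cv2.cvtColor(cv2.imread("pics/top0.png"),cv2.COLOR_BGR2RGB)
cv2.imwrite("pics/crop1.png",cv2.resize(cv2.cvtColor(im,cv2.COLOR_RGB2BGR)[150:285,130:440],None,fx=2.58,fy=2.58,interpolation=cv2.INTER_CUBIC))
hsv=cv2.cvtColor(im,cv2.COLOR_RGB2HSV)
m=((hsv[...,1]>90)&(hsv[...,0]<25)).astype(np.uint8);r=np.zeros_like(m);r[170:277,142:211]=1;m=cv2.morphologyEx(m*r,cv2.MORPH_OPEN,np.ones((5,5)))
for c in cv2.findContours(m,0,2)[0]:
    if cv2.contourArea(c)<150: continue
    w=np.array([pt(C,*q[0],.034)[:2] for q in c],np.float32)
    print(cv2.minAreaRect(c)[0],cv2.minAreaRect(w*1000))
w=((hsv[...,1]<50)&(hsv[...,2]>140)).astype(np.uint8);r[:]=0;r[160:285,130:220]=1;w=w*r;w[:168,:]=0
p=np.argwhere(cv2.morphologyEx(w,cv2.MORPH_OPEN,np.ones((3,3))))[:,::-1]
print("board",cv2.minAreaRect(np.array([pt(C,*q,.012)[:2]*1000 for q in p],np.float32)))
for u,v,z in[(272,263,.041),(373,249,.041),(403,213,.095)]:print(np.round(pt(C,u,v,z),3))
E
```

```text
(169.92327880859375, 253.27125549316406) ((426.0489196777344, 309.52392578125), (74.43630981445312, 51.41275405883789), 8.678290367126465)
(181.03099060058594, 222.53538513183594) ((509.89141845703125, 282.9949035644531), (52.21879196166992, 75.16795349121094), 88.9425048828125)
(171.53692626953125, 189.33538818359375) ((599.6104736328125, 313.5943603515625), (50.968711853027344, 75.21728515625), 89.71524810791016)
board ((513.20654296875, 303.42633056640625), (294.591064453125, 200.3372039794922), 0.9292535185813904)
[0.408 0.033 0.041]
[ 0.452 -0.234  0.041]
[ 0.545 -0.3    0.095]
```

View pics/crop1.png

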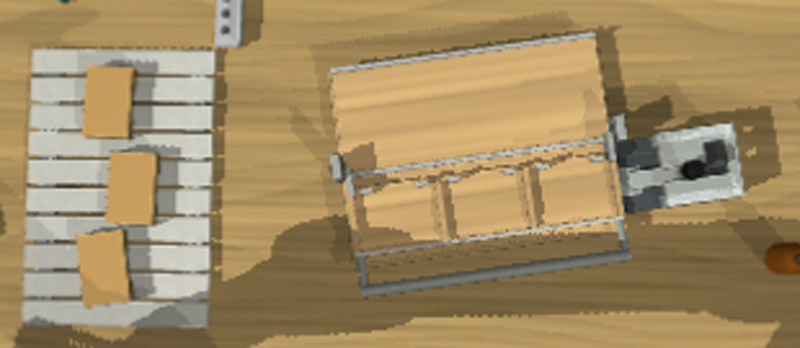

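>>> send_rows(deltas=[[0,0,-0.17,32,-53,0,88],[0,0,-0.17,32,-53,0,88],[0,0,-0.17,32,-53,0,88],[0,0,-0.17,32,-53,0,88],[0,0,-0.17,32,-53,0,88],[0,0,-0.17,32,-53,0,88],[0,0,-0.17,32,-53,0,88],[0,0,-0.17,32,-53,0,88]])

```text
t: 1.1
position: [0.4204, 0.2032, 0.2388]
eef_rot: [1.246, 1.186, -1.245]
ft_force: [0.1, 1.4, -1.0]
grip_width: 0.0879
```

>>> send_rows(deltas=[[0,0,-0.17,30,-54,0,60],[0,0,-0.17,12,-55,0,60],[0,0,-0.17,12,-55,0,60],[0,0,-0.17,12,-55,0,60],[0,0,-0.17,12,-55,0,60],[0,0,-0.17,12,-55,0,60],[0,0,-0.17,12,-55,0,60],[0,0,-0.17,10,-55,0,60]])

```text
t: 2.1
position: [0.5321, -0.2354, 0.2384]
eef_rot: [2.137, 0.174, -2.137]
ft_force: [-0.4, 0.3, 0.5]
grip_width: 0.0598
```

>>> send_rows(deltas=[[0,0,0,6,-54,0,60],[0,0,0,0,0,0,60],[0,0,0,0,0,0,60]])

```text
t: 2.48
position: [0.5376, -0.2872, 0.2382]
eef_rot: [2.134, 0.18, -2.136]
ft_force: [0.4, -0.5, 0.4]
grip_width: 0.0604
```

```bash
python3 - <<'E'
from h import *
st();C,im=snap("wrist","w1.png");print(np.round(C[3],3),np.round(C[2],2),C[0][0,0])
C,im=snap("top","t1.png")
E
```

```text
2.48 [ 0.5376 -0.2872  0.2382] [ 0.166 -0.986 -0.001] [-0.001  0.001 -1.   ] [ 0.4 -0.5  0.4] 0.0604 [-0.14  0.58  0.81  1.68 -0.47  1.08 -0.59]
[ 0.615 -0.273  0.384] [[ 0.17 -0.94 -0.3 ]
 [-0.99 -0.16 -0.05]
 [-0.    0.3  -0.95]] 370.46621233852085
```

View pics/w1.png

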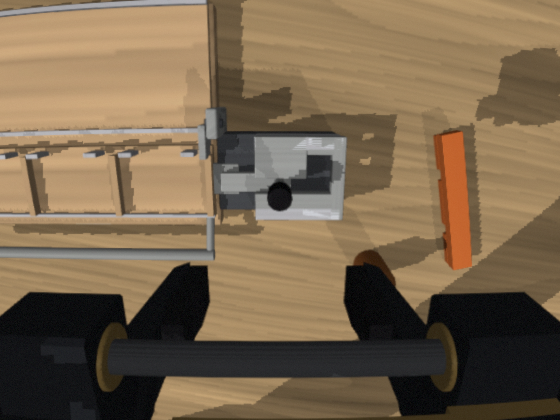

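```bash
python3 - <<'E'
from h import *
C=ext("wrist")
print("knob",pt(C,279.5,194,.095),"tcp px",proj(C,manip.get_obs()["position"]))
print("vial top-of-base",pt(ext("top"),436,250,.06), "vial wrist", pt(C,375,265,.08))
B=pt(C,213,255,.041);P=pt(C,0,254,.041);print("bar end",B,P,np.degrees(np.arctan2(-(P-B)[0],(P-B)[1])))
for u,v,z in[(213,214,.034),(0,217,.034),(198,154,.05),(0,155,.05),(215,130,.03),(30,185,.04),(119,185,.04)]:print((u,v),np.round(pt(C,u,v,z),4))
E
```

```text
knob [ 0.54306333 -0.28625644  0.095     ] tcp px (np.float64(279.07252481148146), np.float64(284.43539004138415))
vial top-of-base [ 0.45311206 -0.3970782   0.06      ] vial wrist [ 0.48873682 -0.38375506  0.08      ]
bar end [ 0.45578935 -0.23349834  0.041     ] [ 0.41500474 -0.00445159  0.041     ] 10.096403042762576
(213, 214) [ 0.4966 -0.2276  0.034 ]
(0, 217) [ 0.4547 -0.0022  0.034 ]
(198, 154) [ 0.5563 -0.2093  0.05  ]
(0, 155) [ 0.5259 -0.0178  0.05  ]
(215, 130) [ 0.578  -0.2189  0.03  ]
(30, 185) [ 0.4975 -0.0422  0.04  ]
(119, 185) [ 0.5124 -0.1342  0.04  ]
```

>>> send_rows(deltas=[[0,0,0,5,1,-54,50],[0,0,0,0,0,-54,50],[0,0,0,0,0,-44,50],[0,0,0,0,0,-10,50],[0,0,0,0,0,0,10],[0,0,0,0,0,0,10],[0,0,0,0,0,0,10],[0,0,0,0,0,0,10]])

```text
t: 3.58
position: [0.5438, -0.288, 0.0782]
eef_rot: [2.136, 0.176, -2.131]
ft_force: [-0.5, -1.2, 5.8]
grip_width: 0.0192
```

>>> send_rows(deltas=[[0,0,0,1.6,-9.5,0,10],[0,0,0,1.6,-9.5,0,10],[0,0,0,1.6,-9.5,0,10],[0,0,0,1.6,-9.5,0,10],[0,0,0,0,0,0,10]])

```text
t: 4.2
position: [0.5503, -0.3231, 0.078]
eef_rot: [2.138, 0.184, -2.134]
ft_force: [-2.1, 7.8, 13.7]
grip_width: 0.0188
```

>>> send_rows(deltas=[[0,0,0,0,-2,0,10],[0,0,0,6,1,0,10],[0,0,0,6,1,0,10],[0,0,0,3,0.5,0,10],[0,0,0,0,0,0,10]])

```text
t: 4.82
position: [0.5658, -0.3214, 0.078]
eef_rot: [2.138, 0.186, -2.134]
ft_force: [-0.9, 8.1, 13.2]
grip_width: 0.0185
```

Shifted about 15 mm; ease back to the notch face and let go.

>>> send_rows(deltas=[[0,0,0,-0.5,4,0,10],[0,0,0,-0.5,4,0,10],[0,0,0,0,0,0,10],[0,0,0,0,0,0,50],[0,0,0,0,0,0,50],[0,0,0,0,0,40,50],[0,0,0,0,0,60,60],[0,0,0,0,0,60,60]])

```text
t: 5.82
position: [0.5626, -0.3166, 0.238]
eef_rot: [2.133, 0.178, -2.136]
ft_force: [0.4, -0.6, 0.4]
grip_width: 0.0603
```

>>> send_rows(deltas=[[0,0,0,-40,40,20,80],[0,0,0,-40,60,20,80],[0,0,0,-20,60,0,80],[0,0,0,0,0,0,80],[0,0,0,0,0,0,80]])

```text
t: 6.45
position: [0.4703, -0.1676, 0.2736]
eef_rot: [2.135, 0.178, -2.133]
ft_force: [-0.5, -0.4, -1.3]
grip_width: 0.0799
```

```bash
python3 - <<'E'
from h import *
st();C,im=snap("wrist","w2.png")
E
```

```text
6.45 [ 0.4703 -0.1676  0.2736] [ 0.166 -0.986  0.001] [ 0.001 -0.001 -1.   ] [-0.5 -0.4 -1.3] 0.0799 [-0.49  0.33  0.92  1.93 -0.3   1.03 -0.84]
```

View pics/w2.png

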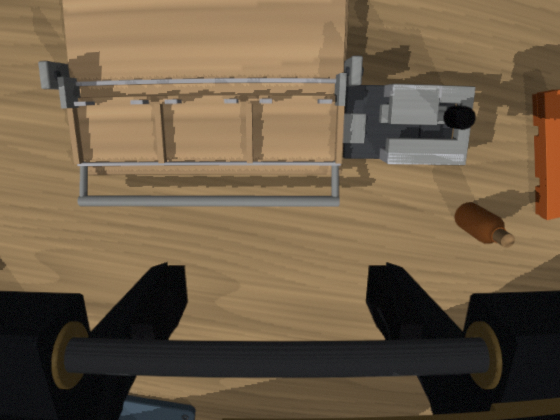

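```bash
python3 - <<'E'
from h import *
C=ext("wrist")
k=pt(C,459.5,116,.095);print("knob",k)
a,b=pt(C,80,202,.041),pt(C,340,201,.041);m=(a+b)/2;d=(a-b)[:2];L=np.linalg.norm(d);y=d/L;x=np.array([y[1],-y[0]]);print("bar",m,L,"yaw",np.degrees(np.arctan2(-y[0],y[1])))
h=m[:2]+.13*x;print("hinge",h)
for n,u,v,z in[("knob",459.5,116,.095),("knob0",0,0,0),("rib1",77,150,.04),("rib12",160,150,.04),("rib23",249,150,.04),("rib3",338,150,.04),("lip",210,164,.034),("postfront",210,104,.05),("bar",210,201,.041),("hinge edge",210,82,.03)]:
    p=pt(C,u,v,z)[:2] if z else np.array([.543,-.286]);print(n,np.round([(p-h)@x,(p-h)@y],4))
E
```

```text
knob [ 0.56208241 -0.31430364  0.095     ]
bar [ 0.43265618 -0.09953553  0.041     ] 0.28164759241587317 yaw 9.607732488418408
hinge [ 0.56083274 -0.07783829]
knob [-0.0382 -0.2334]
knob0 [-0.0523 -0.2023]
rib1 [-0.0736  0.136 ]
rib12 [-0.0752  0.0466]
rib23 [-0.076  -0.0454]
rib3 [-0.0761 -0.1365]
lip [-0.0912 -0.0035]
postfront [-0.0299 -0.0093]
bar [-0.1296 -0.0027]
hinge edge [-0.0086 -0.0068]
```

The knob now sits at (459,117), 14 mm in +x and 31 mm drawn from home, so it is parked. Bar, ribs and lip are clear, giving hinge (0.560,-0.078) and yaw 9.6°. On to the blocks.

>>> send_rows(deltas=[[0,0,0.186,8,30,0,80],[0,0,0.186,8,30,0,80],[0,0,0.186,8,30,0,80],[0,0,0.186,8,30,0,80],[0,0,0.186,8,30,0,80],[0,0,0.186,8,30,0,80],[0,0,0.186,8,30,0,80],[0,0,0.186,8,30,0,80]])

```text
t: 7.5
position: [0.5354, 0.0714, 0.2731]
eef_rot: [1.145, 1.248, -1.146]
ft_force: [0.8, -0.5, 0.4]
grip_width: 0.0797
```

>>> send_rows(deltas=[[0,0,0.186,8,30,0,80],[0,0,0.186,8,30,0,80],[0,0,0.186,8,30,0,80],[0,0,0.186,8,30,0,80],[0,0,0.186,8,30,0,80],[0,0,0.186,8,30,0,80],[0,0,0.186,8,30,0,80],[0,0,0.186,8,30,0,80]])

```text
t: 8.5
position: [0.6004, 0.3112, 0.2725]
eef_rot: [-0.003, 1.571, 0.002]
ft_force: [0.1, -0.3, 0.6]
grip_width: 0.0801
```

>>> send_rows(deltas=[[0,0,0,0,0,0,80],[0,0,0,0,0,0,80]])

```text
t: 8.75
position: [0.5993, 0.3101, 0.2727]
eef_rot: [0.002, 1.571, -0.005]
ft_force: [0.9, -0.5, 0.4]
grip_width: 0.0803
```

```bash
cat >> h.py <<'E'
def pine(C,im,z,box):
    h=cv2.cvtColor(im,cv2.COLOR_RGB2HSV);m=((h[...,1]>75)&(h[...,0]<25)&(h[...,2]>70)).astype(np.uint8)
    # keep pixels whose ground point lies in world box
    ys,xs=np.nonzero(m)
    for x,y in zip(xs,ys):
        p=pt(C,x,y,z)
        if not(box[0]<p[0]<box[1] and box[2]<p[1]<box[3]): m[y,x]=0
    m=cv2.morphologyEx(m,cv2.MORPH_OPEN,np.ones((5,5)))
    for c in cv2.findContours(m,0,2)[0]:
        if cv2.contourArea(c)<300: continue
        w=np.array([pt(C,*q[0],z)[:2]*1000 for q in c],np.float32);r=cv2.minAreaRect(w)
        print("px",np.round(cv2.minAreaRect(c)[0]),"ctr",np.round(r[0],1),"size",np.round(r[1],1),"longaxis",round((r[2]+(90 if r[1][1]>r[1][0] else 0)+90)%180-90,1))
E
python3 - <<'E'
from h import *
st();C,im=snap("wrist","w3.png");pine(C,im,.034,(.37,.655,.21,.40))
E
```

```text
8.75 [0.5993 0.3101 0.2727] [ 0.004  1.    -0.002] [-0.    -0.002 -1.   ] [ 0.9 -0.5  0.4] 0.0803 [-0.63  0.55  0.13  1.43 -0.08  1.16  1.08]
px [282. 178.] ctr [602.  316.5] size [49.7 76.9] longaxis -1.0
px [251.  89.] ctr [511.7 286.2] size [50.  75.3] longaxis -0.4
px [284.  22.] ctr [448.3 318.6] size [61.8 39.2] longaxis 89.9
```

View pics/w3.png

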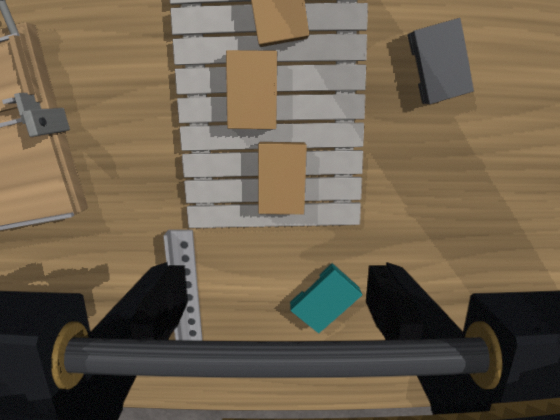

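C at (282,178), B at (251,89), A at the top edge (284,22). All three are pine on the board and undisturbed; grey and teal stand off the board. Grasp C.

>>> send_rows(deltas=[[0,0,-0.015,2,6,-60,75],[0,0,0,0,0,-60,75],[0,0,0,0,0,-60,75],[0,0,0,0,0,-50,75],[0,0,0,0,0,-25,75],[0,0,0,0,0,0,75]])

```text
t: 9.55
position: [0.5996, 0.3176, 0.0174]
eef_rot: [0.011, 1.573, -0.013]
ft_force: [0.6, -1.0, -0.3]
grip_width: 0.0752
```

>>> send_rows(deltas=[[0,0,0,0,0,0,40],[0,0,0,0,0,0,40],[0,0,0,0,0,0,40],[0,0,0,0,0,40,40],[0,0,0,0,0,60,40],[0,0,0,0,0,50,40]])

```text
t: 10.3
position: [0.6004, 0.3192, 0.1712]
eef_rot: [0.012, 1.569, -0.01]
ft_force: [1.1, 0.4, 0.0]
grip_width: 0.0499
```

>>> send_rows(deltas=[[0,0,-0.173,-10,-62,0,40],[0,0,-0.173,-10,-62,0,40],[0,0,-0.173,-10,-62,0,40],[0,0,-0.173,-10,-62,0,40],[0,0,-0.173,-10,-62,0,40],[0,0,-0.173,-11,-62,0,40],[0,0,-0.173,-11,-61,0,40],[0,0,-0.173,-11,-61,0,40]])

```text
t: 11.3
position: [0.5172, -0.1748, 0.1692]
eef_rot: [1.086, 1.283, -1.083]
ft_force: [0.4, 0.7, -0.2]
grip_width: 0.05
```

>>> send_rows(deltas=[[0,0,0,0,0,0,40],[0,0,0,0,0,0,40]])

```text
t: 11.55
position: [0.5177, -0.1723, 0.1687]
eef_rot: [1.081, 1.287, -1.079]
ft_force: [0.0, -0.6, -0.3]
grip_width: 0.0496
```

```bash
python3 - <<'E'
from h import *
st()
E
```

```text
11.55 [ 0.5177 -0.1723  0.1687] [0.985 0.173 0.001] [ 0.001  0.001 -1.   ] [ 0.  -0.6 -0.3] 0.0496 [-0.15  0.49  0.52  1.9  -0.32  0.83  0.7 ]
```

>>> send_rows(deltas=[[0,0,0,-2,-4,-45,40],[0,0,0,0,0,-45,40],[0,0,0,0,0,-25,40],[0,0,0,0,0,-12,40],[0,0,0,0,0,-4,40],[0,0,0,0,0,0,40]])

```text
t: 12.3
position: [0.5163, -0.1765, 0.0384]
eef_rot: [1.081, 1.286, -1.079]
ft_force: [0.7, -0.4, -0.4]
grip_width: 0.0495
```

>>> send_rows(deltas=[[0,0,0,0,0,-2,40],[0,0,0,0,0,0,40],[0,0,0,0,0,0,58],[0,0,0,0,0,0,58],[0,0,0,0,0,30,58],[0,0,0,0,0,60,70],[0,0,0,0,0,60,75]])

```text
t: 13.18
position: [0.5151, -0.177, 0.1869]
eef_rot: [1.08, 1.287, -1.081]
ft_force: [0.3, 0.1, -0.0]
grip_width: 0.0744
```

>>> send_rows(deltas=[[0,0,0.174,0,57,0,75],[0,0,0.174,0,57,0,75],[0,0,0.174,-1,57,0,75],[0,0,0.174,-1,58,0,75],[0,0,0.174,0,58,0,75],[0,0,0.174,-1,58,0,75],[0,0,0.174,0,58,0,75],[0,0,0.174,-1,58,0,75]])

```text
t: 14.18
position: [0.5113, 0.2857, 0.1856]
eef_rot: [0.0, 1.57, -0.0]
ft_force: [0.9, 0.2, 0.2]
grip_width: 0.0753
```

>>> send_rows(deltas=[[0,0,0,0,0,0,75],[0,0,0,0,0,0,75]])

```text
t: 14.42
position: [0.5114, 0.283, 0.1852]
eef_rot: [0.005, 1.571, -0.006]
ft_force: [-0.8, 0.4, 0.3]
grip_width: 0.0752
```

```bash
python3 - <<'E'
from h import *
st();C,im=snap("wrist","w4.png");pine(C,im,.034,(.37,.655,.21,.40))
C,im=snap("top","t4.png");pine(C,im,.034,(.37,.655,.21,.40));pine(C,im,.052,(.45,.57,-.24,-.13))
E
```

```text
14.43 [0.5114 0.283  0.1852] [ 0.007  1.    -0.001] [-0.    -0.001 -1.   ] [-0.8  0.4  0.3] 0.0752 [-0.68  0.49  0.13  1.77 -0.08  0.89  1.05]
px [332. 337.] ctr [649.3 336. ] size [83.6  6.9] longaxis 89.0
px [280. 194.] ctr [510.8 286.4] size [49.8 78. ] longaxis -0.7
px [313.  90.] ctr [427.3 312.5] size [75.7 50.7] longaxis 9.5
px [423.  64.] ctr [407.6 397.1] size [74.9  5.7] longaxis 0.1
px [170. 253.] ctr [425.6 310.1] size [76.2 52. ] longaxis 7.6
px [352. 243.] ctr [ 465.7 -176.1] size [30.5 91.6] longaxis -80.6
px [356. 223.] ctr [ 519.9 -185.1] size [ 89.9 108.5] longaxis -89.1
```

>>> send_rows(deltas=[[0,0,-0.01,0,3,-60,75],[0,0,0,0,0,-60,75],[0,0,0,0,0,-36,75],[0,0,0,0,0,-12,75],[0,0,0,0,0,0,75],[0,0,0,0,0,0,40],[0,0,0,0,0,0,40],[0,0,0,0,0,0,40]])

```text
t: 15.52
position: [0.512, 0.2872, 0.0185]
eef_rot: [0.013, 1.569, -0.012]
ft_force: [-1.0, -1.7, 5.2]
grip_width: 0.0497
```

>>> send_rows(deltas=[[0,0,0,0,0,40,40],[0,0,0,0,0,60,40],[0,0,0,0,0,50,40],[0,0,0,0,0,0,40]])

```text
t: 16.02
position: [0.5139, 0.2883, 0.1719]
eef_rot: [0.016, 1.564, -0.009]
ft_force: [-0.7, -0.0, -0.1]
grip_width: 0.0498
```

>>> send_rows(deltas=[[0,0,-0.173,-1,-47,0,40],[0,0,-0.173,-1,-47,0,40],[0,0,-0.173,-1,-47,0,40],[0,0,-0.173,-1,-47,0,40],[0,0,-0.173,-2,-47,0,40],[0,0,-0.173,-2,-47,0,40],[0,0,-0.173,-2,-47,0,40],[0,0,-0.173,-1,-46,0,40]])

```text
t: 17.02
position: [0.4994, -0.0895, 0.1666]
eef_rot: [1.086, 1.284, -1.087]
ft_force: [0.6, 0.8, -1.0]
grip_width: 0.0495
```

>>> send_rows(deltas=[[0,0,0,0,0,0,40],[0,0,0,0,0,0,40]])

```text
t: 17.27
position: [0.4999, -0.0873, 0.1667]
eef_rot: [1.081, 1.287, -1.082]
ft_force: [-0.3, 0.5, -0.8]
grip_width: 0.0496
```

```bash
python3 - <<'E'
from h import *
st()
E
```

```text
17.27 [ 0.4999 -0.0873  0.1667] [ 0.985  0.172 -0.001] [-0.001  0.    -1.   ] [-0.3  0.5 -0.8] 0.0496 [-0.33  0.44  0.53  2.   -0.31  0.79  0.54]
```

>>> send_rows(deltas=[[0,0,0,1,0,-45,40],[0,0,0,0,0,-45,40],[0,0,0,0,0,-25,40],[0,0,0,0,0,-10,40],[0,0,0,0,0,-5,40],[0,0,0,0,0,0,40]])

```text
t: 18.02
position: [0.5019, -0.0878, 0.0379]
eef_rot: [1.082, 1.285, -1.081]
ft_force: [-0.1, 0.6, -0.0]
grip_width: 0.0496
```

>>> send_rows(deltas=[[0,0,0,0,0,0,58],[0,0,0,0,0,0,58],[0,0,0,0,0,30,58],[0,0,0,0,0,60,70],[0,0,0,0,0,60,75]])

```text
t: 18.65
position: [0.5011, -0.0881, 0.1892]
eef_rot: [1.082, 1.285, -1.083]
ft_force: [0.9, 0.4, -0.1]
grip_width: 0.0739
```

>>> send_rows(deltas=[[0,0,0.172,-8,44,0,75],[0,0,0.172,-8,44,0,75],[0,0,0.172,-8,44,0,75],[0,0,0.172,-8,44,0,75],[0,0,0.172,-8,44,0,75],[0,0,0.172,-8,44,0,75],[0,0,0.172,-8,44,0,75],[0,0,0.172,-8,44,0,75]])

```text
t: 19.65
position: [0.4371, 0.2652, 0.1879]
eef_rot: [0.015, 1.57, -0.014]
ft_force: [0.2, 0.0, -0.3]
grip_width: 0.0748
```

>>> send_rows(deltas=[[0,0,0.17,-10,47,0,75],[0,0,0,0,0,0,75],[0,0,0,0,0,0,75]])

```text
t: 20.02
position: [0.4276, 0.31, 0.1875]
eef_rot: [-0.114, 1.568, 0.113]
ft_force: [-0.9, 0.3, 1.1]
grip_width: 0.0754
```

```bash
python3 - <<'E'
from h import *
st();C,im=snap("wrist","w5.png");pine(C,im,.034,(.37,.655,.21,.40))
C,im=snap("top","t5.png");pine(C,im,.034,(.37,.655,.21,.40));cv2.imwrite("pics/t5c.png",cv2.resize(cv2.cvtColor(im,cv2.COLOR_RGB2BGR)[150:285,240:440],None,fx=4,fy=4,interpolation=cv2.INTER_CUBIC))
E
```

```text
20.02 [0.4276 0.31   0.1875] [-0.144  0.99  -0.001] [ 0.    -0.001 -1.   ] [-0.9  0.3  1.1] 0.0754 [-0.8   0.4   0.11  1.91 -0.05  0.84  1.05]
px [244. 400.] ctr [647.7 309.8] size [ 14.6 180.2] longaxis -90.0
px [278. 193.] ctr [426.  312.2] size [77.7 49.7] longaxis 9.0
```

View pics/t5c.png

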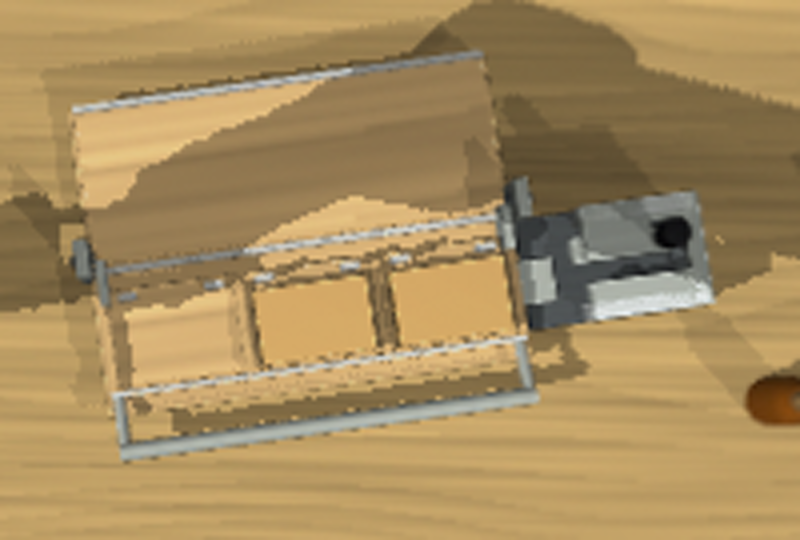

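Blocks lie in the middle (315,320) and right (450,300) compartments; knob parked at (672,232). Take the third block.

>>> send_rows(deltas=[[0,0,0.01,-1,2,-60,75],[0,0,0,0,0,-60,75],[0,0,0,0,0,-38,75],[0,0,0,0,0,-12,75],[0,0,0,0,0,0,75],[0,0,0,0,0,0,40],[0,0,0,0,0,0,40],[0,0,0,0,0,0,40]])

```text
t: 21.12
position: [0.4269, 0.3132, 0.0184]
eef_rot: [-0.122, 1.566, 0.123]
ft_force: [-0.7, -1.6, 6.1]
grip_width: 0.0493
```

>>> send_rows(deltas=[[0,0,0,0,0,40,40],[0,0,0,0,0,60,40],[0,0,0,0,0,50,40],[0,0,0,0,0,0,40]])

```text
t: 21.62
position: [0.4285, 0.3146, 0.1714]
eef_rot: [-0.119, 1.561, 0.126]
ft_force: [1.0, 0.5, -1.4]
grip_width: 0.0498
```

>>> send_rows(deltas=[[0,0,-0.172,6,-34,0,40],[0,0,-0.172,7,-34,0,40],[0,0,-0.172,7,-34,0,40],[0,0,-0.172,7,-34,0,40],[0,0,-0.172,7,-34,0,40],[0,0,-0.172,7,-34,0,40],[0,0,-0.172,7,-34,0,40],[0,0,-0.172,6,-36,0,40]])

```text
t: 22.62
position: [0.4798, 0.0378, 0.1665]
eef_rot: [0.95, 1.354, -0.952]
ft_force: [0.5, 0.0, -1.4]
grip_width: 0.0496
```

>>> send_rows(deltas=[[0,0,-0.172,6,-36,0,40],[0,0,0,0,0,0,40],[0,0,0,0,0,0,40]])

```text
t: 23.0
position: [0.4857, 0.0035, 0.1667]
eef_rot: [1.074, 1.29, -1.076]
ft_force: [-0.7, 0.2, -1.2]
grip_width: 0.0498
```

```bash
python3 - <<'E'
from h import *
st()
E
```

```text
23.0 [0.4857 0.0035 0.1667] [ 0.984  0.18  -0.001] [-0.001 -0.    -1.   ] [-0.7  0.2 -1.2] 0.0498 [-0.54  0.4   0.54  2.05 -0.3   0.77  0.37]
```

>>> send_rows(deltas=[[0,0,-0.012,0.5,-1,-45,40],[0,0,0,0,0,-45,40],[0,0,0,0,0,-25,40],[0,0,0,0,0,-10,40],[0,0,0,0,0,-4,40],[0,0,0,0,0,0,40]])

```text
t: 23.75
position: [0.4874, 0.0022, 0.039]
eef_rot: [1.085, 1.283, -1.084]
ft_force: [-0.0, 0.1, -1.2]
grip_width: 0.0494
```

>>> send_rows(deltas=[[0,0,0,0,0,0,58],[0,0,0,0,0,0,58],[0,0,0,0,0,30,58],[0,0,0,0,0,60,60],[0,0,0,0,0,60,50],[0,0,0,-26,-51,0,40],[0,0,0,-27,-51,0,40],[0,0,0,0,0,0,40]])

```text
t: 24.75
position: [0.4318, -0.1035, 0.189]
eef_rot: [1.091, 1.28, -1.09]
ft_force: [-0.4, 0.9, -0.2]
grip_width: 0.0401
```

```bash
python3 - <<'E'
from h import *
st();C,im=snap("wrist","w6.png");C,im=snap("top","t6.png");print(C and proj(ext("wrist"),[.4326,-.0995,.041]))
a=cv2.resize(cv2.cvtColor(im,cv2.COLOR_RGB2BGR)[150:285,240:440],(400,270));b=cv2.imread("pics/w6.png");b=cv2.resize(b,(400,300))
cv2.imwrite("pics/m6.png",cv2.resize(np.vstack([a,b]),None,fx=1.05,fy=1.05))
E
```

```text
24.75 [ 0.4318 -0.1035  0.189 ] [0.987 0.159 0.   ] [ 0.  0. -1.] [-0.4  0.9 -0.2] 0.0401 [-0.41  0.3   0.64  2.14 -0.25  0.78  0.55]
(np.float64(274.2069339007493), np.float64(198.6450906747511))
```

View pics/m6.png

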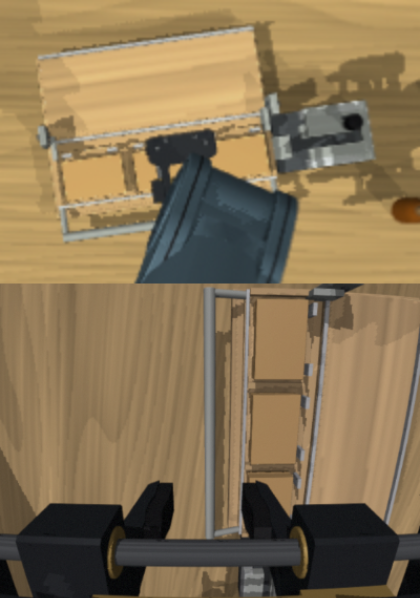

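All three blocks sit in the compartments, with the knob at upper right in its notch and the bar between the fingers. Pinch the bar.

>>> send_rows(deltas=[[0,0,0.008,1,3,-60,26],[0,0,0,0,0,-50,26],[0,0,0,0,0,-35,26],[0,0,0,0,0,-20,26],[0,0,0,0,0,0,26],[0,0,0,0,0,0,5],[0,0,0,0,0,0,5],[0,0,0,0,0,0,5]])

```text
t: 25.85
position: [0.4334, -0.097, 0.0238]
eef_rot: [1.079, 1.289, -1.08]
ft_force: [-5.4, -1.1, 1.9]
grip_width: 0.0107
```

```bash
python3 - <<'E'
from h import *
st()
X=np.array([.986,.167]);r=.1304;t0=.0768
th=np.linspace(0,np.pi,41);p=np.c_[-r*np.cos(th-t0)*X[0],-r*np.cos(th-t0)*X[1],r*np.sin(th-t0)]*1000
q=np.round(p*2)/2;d=np.diff(q,axis=0)
for i in range(0,40,8):print([[0,0,0,*map(float,x),5] for x in d[i:i+8]])
E
```

```text
25.85 [ 0.4334 -0.097   0.0238] [ 0.985  0.174 -0.002] [-0.002  0.001 -1.   ] [-5.4 -1.1  1.9] 0.0107 [-0.18  0.63  0.37  2.2  -0.56  0.41  0.82]
[[0, 0, 0, -0.5, -0.5, 10.0, 5], [0, 0, 0, 0.5, 0.5, 10.5, 5], [0, 0, 0, 1.0, 0.0, 10.0, 5], [0, 0, 0, 2.0, 0.5, 10.0, 5], [0, 0, 0, 3.0, 0.5, 10.0, 5], [0, 0, 0, 3.5, 0.5, 9.5, 5], [0, 0, 0, 4.0, 0.5, 9.5, 5], [0, 0, 0, 5.0, 1.0, 9.0, 5]]
[[0, 0, 0, 5.5, 1.0, 8.5, 5], [0, 0, 0, 6.5, 1.0, 8.0, 5], [0, 0, 0, 6.5, 1.0, 7.5, 5], [0, 0, 0, 7.5, 1.5, 7.0, 5], [0, 0, 0, 8.0, 1.0, 6.0, 5], [0, 0, 0, 8.5, 1.5, 6.0, 5], [0, 0, 0, 9.0, 1.5, 5.0, 5], [0, 0, 0, 9.0, 1.5, 4.0, 5]]
[[0, 0, 0, 9.5, 2.0, 3.5, 5], [0, 0, 0, 9.5, 1.5, 3.0, 5], [0, 0, 0, 10.0, 1.5, 2.0, 5], [0, 0, 0, 10.0, 2.0, 1.0, 5], [0, 0, 0, 10.0, 1.5, 0.5, 5], [0, 0, 0, 10.5, 1.5, -0.5, 5], [0, 0, 0, 10.0, 2.0, -1.0, 5], [0, 0, 0, 9.5, 1.5, -2.5, 5]]
[[0, 0, 0, 10.0, 2.0, -2.5, 5], [0, 0, 0, 9.5, 1.5, -3.5, 5], [0, 0, 0, 9.0, 1.5, -4.5, 5], [0, 0, 0, 9.0, 1.5, -5.0, 5], [0, 0, 0, 8.5, 1.5, -5.5, 5], [0, 0, 0, 7.5, 1.0, -6.5, 5], [0, 0, 0, 7.5, 1.5, -7.0, 5], [0, 0, 0, 7.0, 1.0, -7.5, 5]]
[[0, 0, 0, 6.0, 1.0, -8.0, 5], [0, 0, 0, 5.5, 1.0, -8.5, 5], [0, 0, 0, 5.0, 1.0, -9.0, 5], [0, 0, 0, 4.5, 0.5, -9.5, 5], [0, 0, 0, 3.5, 0.5, -9.5, 5], [0, 0, 0, 2.5, 0.5, -10.0, 5], [0, 0, 0, 2.0, 0.5, -10.0, 5], [0, 0, 0, 1.0, 0.0, -10.0, 5]]
```

>>> send_rows(deltas=[[0,0,0,-0.5,-0.5,10,5],[0,0,0,0.5,0.5,10.5,5],[0,0,0,1,0,10,5],[0,0,0,2,0.5,10,5],[0,0,0,3,0.5,10,5],[0,0,0,3.5,0.5,9.5,5],[0,0,0,4,0.5,9.5,5],[0,0,0,5,1,9,5]])

```text
t: 26.85
position: [0.4502, -0.0942, 0.1023]
eef_rot: [1.078, 1.291, -1.083]
ft_force: [-10.1, -1.3, -0.7]
grip_width: 0.0106
```

>>> send_rows(deltas=[[0,0,0,5,1,8.5,5],[0,0,0,6.5,1,8,5],[0,0,0,6.5,1,7.5,5],[0,0,0,7.5,1.5,7,5],[0,0,0,8,1,6,5],[0,0,0,8.5,1.5,6,5],[0,0,0,9,1.5,5,5],[0,0,0,9,1.5,4,5]])

```text
t: 27.85
position: [0.5099, -0.0845, 0.1565]
eef_rot: [1.08, 1.293, -1.083]
ft_force: [-18.5, 1.8, 30.1]
grip_width: 0.0108
```

>>> send_rows(deltas=[[0,0,0,9.5,2,3.5,5],[0,0,0,9.5,1.5,3,5],[0,0,0,10,1.5,2,5],[0,0,0,10,2,1,5],[0,0,0,10,1.5,0.5,5],[0,0,0,10.5,1.5,-0.5,5],[0,0,0,10,2,-1,5],[0,0,0,9.5,1.5,-2.5,5]])

```text
t: 28.85
position: [0.5936, -0.0706, 0.1601]
eef_rot: [1.08, 1.286, -1.078]
ft_force: [-0.4, -0.5, 4.7]
grip_width: 0.0104
```

```bash
python3 - <<'E'
from h import *
st();X=np.array([.986,.167]);p=manip.get_obs()["position"];print((p[:2]-[.561,-.078])@X,p[2]-.051+.0174)
E
```

```text
28.85 [ 0.5936 -0.0706  0.1601] [0.985 0.174 0.001] [ 0.001 -0.    -1.   ] [-0.4 -0.5  4.7] 0.0104 [-0.36  0.6   0.57  1.77 -0.4   0.88  0.56]
0.03342806357553756 0.12650459709821485
```

>>> send_rows(deltas=[[0,0,0,10,2,-2.5,5],[0,0,0,9.5,1.5,-3.5,5],[0,0,0,9,1.5,-4.5,5],[0,0,0,9,1.5,-5,5],[0,0,0,8.5,1.5,-5.5,5],[0,0,0,7.5,1,-6.5,5],[0,0,0,7.5,1.5,-7,5],[0,0,0,7,1,-7.5,5]])

```text
t: 29.85
position: [0.6588, -0.0597, 0.1162]
eef_rot: [1.078, 1.29, -1.083]
ft_force: [-6.2, -4.6, -4.1]
grip_width: 0.0104
```

>>> send_rows(deltas=[[0,0,0,6,1,-8,5],[0,0,0,5.5,1,-8.5,5],[0,0,0,5,1,-9,5],[0,0,0,4.5,0.5,-9.5,5],[0,0,0,3.5,0.5,-9.5,5],[0,0,0,2.5,0.5,-10,5],[0,0,0,2,0.5,-10,5],[0,0,0,1,0,-10,5]])

```text
t: 30.85
position: [0.6894, -0.0546, 0.0421]
eef_rot: [1.079, 1.289, -1.082]
ft_force: [-3.9, -4.0, -0.5]
grip_width: 0.0088
```

>>> send_rows(deltas=[[0,0,0,0,0,0,5],[0,0,0,0,0,0,5],[0,0,0,0,0,0,5],[0,0,0,0,0,0,5]])

```text
t: 31.35
position: [0.6893, -0.0546, 0.043]
eef_rot: [1.079, 1.288, -1.081]
ft_force: [-4.2, -3.7, -2.9]
grip_width: 0.0093
```

```bash
python3 - <<'E'
from h import *
st();X=np.array([.986,.167]);p=manip.get_obs()["position"];print((p[:2]-[.561,-.078])@X,p[2]-.051+.0174)
E
```

```text
31.35 [ 0.6893 -0.0546  0.043 ] [ 0.985  0.174 -0.002] [-0.002 -0.    -1.   ] [-4.2 -3.7 -2.9] 0.0093 [-0.29  0.9   0.48  1.54 -0.5   0.83  0.56]
0.13041704910922 0.00942201396887999
```

>>> send_rows(deltas=[[0,0,0,0,0,-1,22],[0,0,0,0,0,0,22],[0,0,0,0,0,0,22],[0,0,0,0,0,0,22],[0,0,0,0,0,0,22],[0,0,0,0,0,0,22]])

```text
t: 32.1
position: [0.6904, -0.0542, 0.0424]
eef_rot: [1.079, 1.287, -1.079]
ft_force: [-0.1, 0.2, 0.8]
grip_width: 0.0217
```

```bash
python3 - <<'E'
from h import *
st();C,im=snap("scene","s7.png");a=cv2.cvtColor(im,cv2.COLOR_RGB2BGR)[170:310,130:360];cv2.imwrite("pics/s7c.png",cv2.resize(a,None,fx=3.4,fy=3.4,interpolation=cv2.INTER_CUBIC))
E
```

```text
32.1 [ 0.6904 -0.0542  0.0424] [0.985 0.174 0.   ] [ 0. -0. -1.] [-0.1  0.2  0.8] 0.0217 [-0.29  0.9   0.48  1.54 -0.5   0.83  0.56]
```

View pics/s7c.png

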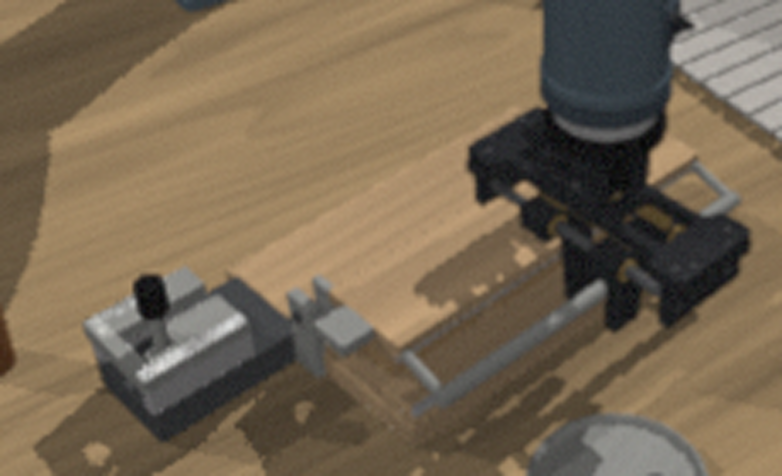

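The leaf lies flat closed on the bed and the knob is still parked. Swing back.

>>> send_rows(deltas=[[0,0,0,0,0,0,5],[0,0,0,0,0,0,5],[0,0,0,0,0,0,5],[0,0,0,-1,0,10,5],[0,0,0,-2,-0.5,10,5],[0,0,0,-2.5,-0.5,10,5],[0,0,0,-3.5,-0.5,9.5,5],[0,0,0,-4.5,-0.5,9.5,5]])

```text
t: 33.15
position: [0.6753, -0.0566, 0.0915]
eef_rot: [1.078, 1.288, -1.081]
ft_force: [-5.4, -3.1, -7.6]
grip_width: 0.0103
```

>>> send_rows(deltas=[[0,0,0,-5,-1,9,5],[0,0,0,-5.5,-1,8.5,5],[0,0,0,-6,-1,8,5],[0,0,0,-7,-1,7.5,5],[0,0,0,-7.5,-1.5,7,5],[0,0,0,-7.5,-1,6.5,5],[0,0,0,-8.5,-1.5,5.5,5],[0,0,0,-9,-1.5,5,5]])

```text
t: 34.15
position: [0.6156, -0.0665, 0.1454]
eef_rot: [1.076, 1.294, -1.087]
ft_force: [-7.4, -4.6, -24.8]
grip_width: 0.0088
```

>>> send_rows(deltas=[[0,0,0,-9,-1.5,4.5,5],[0,0,0,-9.5,-1.5,3.5,5],[0,0,0,-10,-2,2.5,5],[0,0,0,-9.5,-1.5,2.5,5],[0,0,0,-10,-2,1,5],[0,0,0,-10.5,-1.5,0.5,5],[0,0,0,-10,-1.5,-0.5,5],[0,0,0,-10,-2,-1,5]])

```text
t: 35.15
position: [0.5409, -0.0788, 0.1591]
eef_rot: [1.078, 1.288, -1.081]
ft_force: [7.6, -2.9, -35.4]
grip_width: 0.0101
```

```bash
python3 - <<'E'
from h import *
st();X=np.array([.986,.167]);p=manip.get_obs()["position"];print((p[:2]-[.561,-.078])@X,p[2]-.051+.0174)
E
```

```text
35.15 [ 0.5409 -0.0788  0.1591] [ 0.985  0.174 -0.002] [-0.002 -0.001 -1.   ] [  7.6  -2.9 -35.4] 0.0101 [-0.38  0.53  0.58  1.91 -0.38  0.82  0.58]
-0.019999652502977663 0.12546986598087267
```

>>> send_rows(deltas=[[0,0,0,-10,-1.5,-4,5],[0,0,0,-9.5,-1.5,-3.5,5],[0,0,0,-9.5,-2,-4,5],[0,0,0,-9,-1.5,-4,5],[0,0,0,-9,-1.5,-5,5],[0,0,0,-8.5,-1.5,-6,5],[0,0,0,-8,-1,-6,5],[0,0,0,-7.5,-1.5,-7,5]])

```text
t: 36.15
position: [0.4743, -0.0899, 0.1233]
eef_rot: [1.082, 1.283, -1.073]
ft_force: [6.3, 4.6, -7.8]
grip_width: 0.0093
```

>>> send_rows(deltas=[[0,0,0,-6.5,-1,-7.5,5],[0,0,0,-6.5,-1,-8,5],[0,0,0,-5.5,-1,-8.5,5],[0,0,0,-5,-1,-9,5],[0,0,0,-4,-0.5,-9.5,5],[0,0,0,-3.5,-0.5,-9.5,5],[0,0,0,-3,-0.5,-10,5],[0,0,0,-2,-0.5,-10,5]])

```text
t: 37.15
position: [0.4355, -0.0964, 0.0498]
eef_rot: [1.08, 1.288, -1.078]
ft_force: [0.7, 6.0, -0.6]
grip_width: 0.0081
```

>>> send_rows(deltas=[[0,0,0,-1,0,-10,5],[0,0,0,-0.5,-0.5,-8,5],[0,0,0,0.5,0.5,-6,5],[0,0,0,0,0,0,5]])

```text
t: 37.65
position: [0.4329, -0.0968, 0.0254]
eef_rot: [1.079, 1.29, -1.081]
ft_force: [-4.4, 5.0, -0.1]
grip_width: 0.0079
```

>>> send_rows(deltas=[[0,0,0,0,0,0,26],[0,0,0,0,0,0,26],[0,0,0,0,0,40,26],[0,0,0,0,0,62,10],[0,0,0,0,0,62,0],[0,0,0,0,0,0,0]])

```text
t: 38.4
position: [0.4378, -0.098, 0.194]
eef_rot: [1.084, 1.279, -1.073]
ft_force: [0.4, -0.2, -0.6]
grip_width: 0.0004
```

>>> send_rows(deltas=[[0,0,0,42,-53,0,0],[0,0,0,42,-53,0,0],[0,0,0,42,-53,0,0],[0,0,0,42,-52,0,0],[0,0,0,0,0,0,0],[0,0,0,0,0,0,0]])

```text
t: 39.15
position: [0.5892, -0.2926, 0.1885]
eef_rot: [1.08, 1.289, -1.081]
ft_force: [0.1, 1.3, 0.3]
grip_width: 0.0002
```

```bash
python3 - <<'E'
from h import *
st();C,im=snap("wrist","w8.png");C2,i2=snap("top","t8.png")
a=cv2.resize(cv2.cvtColor(i2,cv2.COLOR_RGB2BGR)[150:285,240:440],(480,324));b=cv2.imread("pics/w8.png");b=cv2.resize(b,(320,240));o=np.zeros((324,800,3),np.uint8);o[:,:480]=a;o[:240,480:]=b;cv2.imwrite("pics/m8.png",o)
E
```

```text
39.15 [ 0.5892 -0.2926  0.1885] [ 0.985  0.173 -0.002] [-0.002  0.001 -1.   ] [0.1 1.3 0.3] 0.0002 [-0.02  0.68  0.63  1.58 -0.44  1.03  0.91]
```

View pics/m8.png

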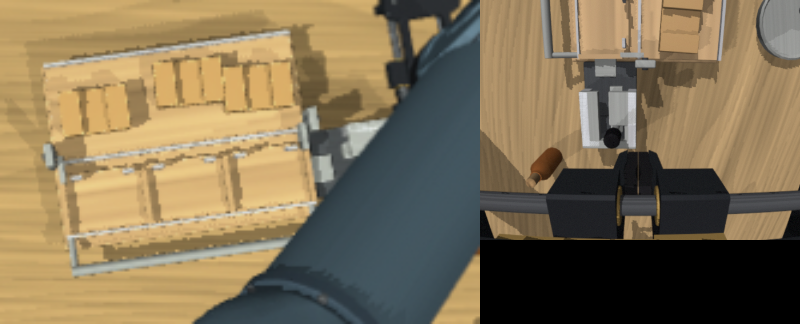

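Three blocks lie notch up on the bed (95,108), (187,80), (258,85). The leaf is open flat and empty, the knob still parked. Now knock the bolt out.

>>> send_rows(deltas=[[0,0,0,10,-16,-20,0],[0,0,0,0,0,-40,0],[0,0,0,0,0,-40,0],[0,0,0,0,0,-6,0],[0,0,0,0,0,0,0]])

```text
t: 39.88
position: [0.6004, -0.3083, 0.0849]
eef_rot: [1.079, 1.286, -1.078]
ft_force: [-0.0, -0.6, 1.1]
grip_width: 0.0003
```

>>> send_rows(deltas=[[0,0,0,-5,-0.8,0,0],[0,0,0,-5,-0.8,0,0],[0,0,0,-5,-0.8,0,0],[0,0,0,-3,-0.5,0,0],[0,0,0,0,0,0,0]])

```text
t: 40.5
position: [0.5837, -0.3117, 0.0849]
eef_rot: [1.08, 1.284, -1.077]
ft_force: [4.7, 0.8, 3.9]
grip_width: 0.0003
```

>>> send_rows(deltas=[[0,0,0,-3,-0.5,0,0],[0,0,0,-3,-0.5,0,0],[0,0,0,0,0,0,0]])

```text
t: 40.88
position: [0.5755, -0.3126, 0.0839]
eef_rot: [1.079, 1.288, -1.08]
ft_force: [1.1, 0.9, 1.2]
grip_width: 0.0007
```

>>> send_rows(deltas=[[0,0,0,-3,-0.5,0,0],[0,0,0,0,0,0,0]])

```text
t: 41.12
position: [0.5718, -0.3133, 0.0834]
eef_rot: [1.079, 1.288, -1.081]
ft_force: [0.1, 0.3, 0.1]
grip_width: 0.0005
```

>>> send_rows(deltas=[[0,0,0,-3,-0.5,0,0],[0,0,0,0,0,0,0]])

```text
t: 41.38
position: [0.5696, -0.3138, 0.0838]
eef_rot: [1.079, 1.287, -1.08]
ft_force: [0.3, 0.6, -0.8]
grip_width: 0.0003
```

>>> send_rows(deltas=[[0,0,0,0,0,60,0],[0,0,0,0,0,60,30],[0,0,0,24,14,60,75],[0,0,0,30,14,20,75],[0,0,0,20,15,0,75],[0,0,0,0,0,0,75],[0,0,0,0,0,0,75]])

```text
t: 42.25
position: [0.6414, -0.2725, 0.2801]
eef_rot: [1.079, 1.287, -1.082]
ft_force: [-1.1, -0.5, 0.2]
grip_width: 0.058
```

```bash
python3 - <<'E'
from h import *
st();C,im=snap("wrist","w9.png")
E
```

```text
42.25 [ 0.6414 -0.2725  0.2801] [ 0.985  0.173 -0.002] [-0.002 -0.    -1.   ] [-1.1 -0.5  0.2] 0.058 [-0.06  0.66  0.66  1.38 -0.41  1.24  0.81]
```

View pics/w9.png

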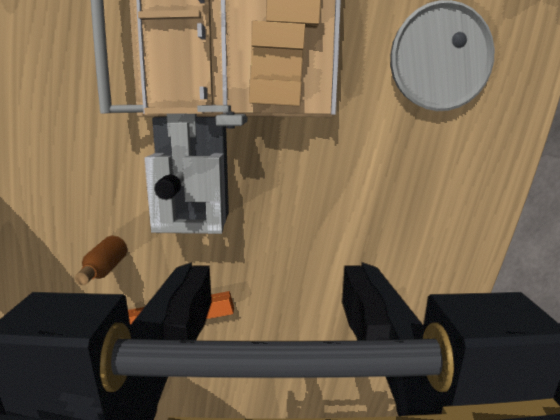

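```bash
python3 - <<'E'
from h import *
C=ext("wrist")
print("knob",pt(C,168,186,.095))
q=[pt(C,u,v,.05) for u,v in[(252,22),(306,25),(250,103),(302,104)]];print(np.round(q,3),np.mean(q,0))
d=(q[0]+q[1]-q[2]-q[3]);print("long az",np.degrees(np.arctan2(d[1],d[0])),np.linalg.norm(d)/2)
E
```

```text
knob [ 0.54219654 -0.2871585   0.095     ]
[[ 0.593 -0.129  0.05 ]
 [ 0.643 -0.122  0.05 ]
 [ 0.603 -0.202  0.05 ]
 [ 0.653 -0.195  0.05 ]] [ 0.62296369 -0.16203571  0.05      ]
long az 97.6955235859659 0.07365524183158562
```

>>> send_rows(deltas=[[0,0,-0.035,-9,55,-40,62],[0,0,0,-9,55,-60,62],[0,0,0,0,0,-60,62],[0,0,0,0,0,0,62],[0,0,0,0,0,0,62]])

```text
t: 42.92
position: [0.6282, -0.1817, 0.1407]
eef_rot: [1.107, 1.268, -1.107]
ft_force: [0.6, -0.9, 0.7]
grip_width: 0.0617
```

```bash
python3 - <<'E'
from h import *
st()
E
```

```text
42.92 [ 0.6282 -0.1817  0.1407] [0.991 0.137 0.002] [ 0.002 -0.002 -1.   ] [ 0.6 -0.9  0.7] 0.0617 [-0.19  0.73  0.6   1.63 -0.49  0.94  0.73]
```

>>> send_rows(deltas=[[0,0,0,-5,20,-40,62],[0,0,0,0,0,-30,62],[0,0,0,0,0,0,62],[0,0,0,0,0,-25,62],[0,0,0,0,0,-10,62],[0,0,0,0,0,0,62]])

```text
t: 43.68
position: [0.6233, -0.1601, 0.0346]
eef_rot: [1.106, 1.271, -1.105]
ft_force: [-0.4, 0.5, 0.7]
grip_width: 0.0615
```

>>> send_rows(deltas=[[0,0,0,0,0,0,40],[0,0,0,0,0,0,40],[0,0,0,0,0,0,40],[0,0,0,0,0,40,40],[0,0,0,0,0,60,40],[0,0,0,0,0,50,40],[0,0,0,0,0,0,40]])

```text
t: 44.55
position: [0.6252, -0.1604, 0.188]
eef_rot: [1.108, 1.265, -1.101]
ft_force: [-0.4, -0.7, -1.1]
grip_width: 0.049
```

>>> send_rows(deltas=[[0,0,0,-2,57,0,40],[0,0,0,-2,57,0,40],[0,0,0,-2,57,0,40],[0,0,0,-2,57,0,40],[0,0,0,-2,57,0,40],[0,0,0,-2,57,0,40],[0,0,0,-3,58,0,40],[0,0,0,-3,58,0,40]])

```text
t: 45.55
position: [0.6036, 0.3005, 0.1821]
eef_rot: [1.104, 1.273, -1.107]
ft_force: [1.1, 0.1, -0.5]
grip_width: 0.0496
```

>>> send_rows(deltas=[[0,0,-0.07,0,0,0,40],[0,0,-0.07,0,0,0,40],[0,0,0,0,0,0,40]])

```text
t: 45.92
position: [0.604, 0.2986, 0.1821]
eef_rot: [1.207, 1.21, -1.21]
ft_force: [0.9, 0.3, -0.2]
grip_width: 0.0495
```

>>> send_rows(deltas=[[0,0,0,0,0,-60,40],[0,0,0,0,0,-60,40],[0,0,0,0,0,-30,40],[0,0,0,0,0,-10,40],[0,0,0,0,0,-2,40],[0,0,0,0,0,0,40]])

```text
t: 46.68
position: [0.6058, 0.299, 0.0229]
eef_rot: [1.211, 1.209, -1.207]
ft_force: [0.2, 0.6, -0.5]
grip_width: 0.0495
```

>>> send_rows(deltas=[[0,0,0,0,0,-1,40],[0,0,0,0,0,0,62],[0,0,0,0,0,0,62],[0,0,0,0,0,30,62],[0,0,0,0,0,60,62],[0,0,0,0,0,62,62],[0,0,0.07,0,-50,60,62],[0,0,0.07,0,-60,20,62]])

```text
t: 47.68
position: [0.606, 0.2004, 0.2435]
eef_rot: [1.105, 1.273, -1.096]
ft_force: [1.9, -0.1, 0.5]
grip_width: 0.0616
```

>>> send_rows(deltas=[[0,0,0.03,0,-60,0,62],[0,0,0,0,-60,0,62],[0,0,0,2,-60,0,62],[0,0,0,8,-60,0,62],[0,0,0,8,-50,0,62],[0,0,0,8,-50,0,62],[0,0,0,0,0,0,62],[0,0,0,0,0,0,62]])

```text
t: 48.68
position: [0.6307, -0.1399, 0.24]
eef_rot: [1.084, 1.286, -1.083]
ft_force: [-0.8, 0.5, -0.6]
grip_width: 0.0622
```

```bash
python3 - <<'E'
from h import *
st();C,im=snap("wrist","w10.png");C2,i2=snap("top","t10.png");pine(C2,i2,.034,(.37,.66,.21,.40))
C3,i3=snap("scene");a=cv2.imread("pics/w10.png")[0:300];b=cv2.cvtColor(i3,cv2.COLOR_RGB2BGR)[140:240,290:440];o=np.zeros((500,560,3),np.uint8);o[:300]=a;o[300:,:300]=cv2.resize(b,(300,200));cv2.imwrite("pics/m10.png",o)
E
```

```text
48.67 [ 0.6307 -0.1399  0.24  ] [ 0.986  0.169 -0.   ] [-0.     0.001 -1.   ] [-0.8  0.5 -0.6] 0.0622 [-0.3   0.61  0.69  1.58 -0.42  1.1   0.65]
px [178. 188.] ctr [602.5 295.5] size [52.3 77.7] longaxis -88.7
```

View pics/m10.png

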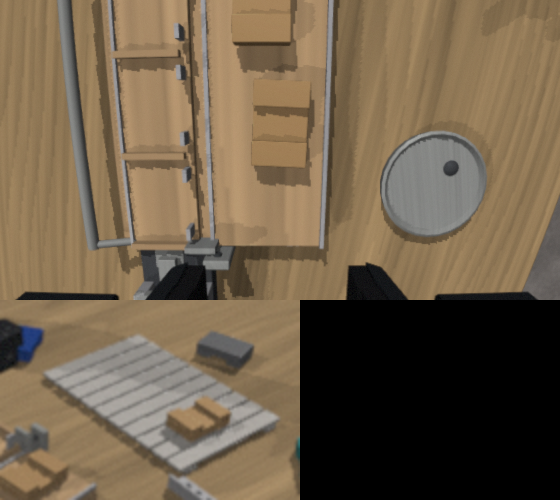

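Block 3 is flat on the board, notch up. Block 2 on the bed spans (253,80)-(308,166); block 1's near edge is at (262,43).

```bash
python3 - <<'E'
from h import *
C=ext("wrist")
q=[pt(C,u,v,.05) for u,v in[(254,80),(311,80),(252,164),(305,167)]];print(np.mean(q,0))
d=(q[0]+q[1]-q[2]-q[3]);print("long az",np.degrees(np.arctan2(d[1],d[0])),np.linalg.norm(d)/2)
e=[pt(C,u,v,.05) for u,v in[(233,41),(291,44)]];w=e[1]-e[0];print(np.round(e,4),"width az",np.degrees(np.arctan2(w[1],w[0])),np.mean(e,0)+.038*np.array([-w[1],w[0],0])/np.linalg.norm(w))
E
```

```text
[ 0.62480513 -0.08025988  0.05      ]
long az 97.34376620239635 0.07486369127425187
[[ 0.5731 -0.0188  0.05  ]
 [ 0.6219 -0.0129  0.05  ]] width az 6.867995911548902 [0.59299123 0.02188272 0.05      ]
```

>>> send_rows(deltas=[[0,0,-0.04,-6,30,-40,62],[0,0,0,0,30,-45,62],[0,0,0,0,0,-45,62],[0,0,0,0,0,0,62],[0,0,0,0,0,0,62]])

```text
t: 49.45
position: [0.6257, -0.081, 0.112]
eef_rot: [1.113, 1.266, -1.112]
ft_force: [0.2, -1.1, 0.8]
grip_width: 0.0618
```

>>> send_rows(deltas=[[0,0,0,-0.5,1,-45,62],[0,0,0,0,0,-22,62],[0,0,0,0,0,-8,62],[0,0,0,0,0,0,62],[0,0,0,0,0,0,40],[0,0,0,0,0,0,40],[0,0,0,0,0,0,40]])

```text
t: 50.32
position: [0.6251, -0.0798, 0.0363]
eef_rot: [1.114, 1.266, -1.112]
ft_force: [-1.2, 0.3, 6.9]
grip_width: 0.0492
```

>>> send_rows(deltas=[[0,0,0,0,0,40,40],[0,0,0,0,0,60,40],[0,0,0,0,0,50,40],[0,0,0,0,0,0,40]])

```text
t: 50.82
position: [0.6267, -0.0803, 0.1895]
eef_rot: [1.116, 1.262, -1.108]
ft_force: [0.3, -0.3, -0.4]
grip_width: 0.0495
```

>>> send_rows(deltas=[[0,0,-0.02,-14,47,0,40],[0,0,-0.02,-14,47,0,40],[0,0,-0.02,-14,47,0,40],[0,0,-0.02,-14,47,0,40],[0,0,-0.02,-14,48,0,40],[0,0,-0.01,-14,48,0,40],[0,0,0,-14,48,0,40],[0,0,0,-14,48,0,40]])

```text
t: 51.82
position: [0.5108, 0.3017, 0.184]
eef_rot: [1.193, 1.219, -1.196]
ft_force: [0.6, 0.8, -0.8]
grip_width: 0.0496
```

>>> send_rows(deltas=[[0,0,0,0,0,0,40],[0,0,0,0,0,0,40]])

```text
t: 52.08
position: [0.5119, 0.2993, 0.1843]
eef_rot: [1.193, 1.218, -1.196]
ft_force: [-0.3, -0.2, -0.8]
grip_width: 0.0492
```

>>> send_rows(deltas=[[0,0,0,3,0,-60,40],[0,0,0,0,0,-60,40],[0,0,0,0,0,-30,40],[0,0,0,0,0,-10,40],[0,0,0,0,0,-2,40],[0,0,0,0,0,0,40]])

```text
t: 52.82
position: [0.5163, 0.3004, 0.0245]
eef_rot: [1.196, 1.218, -1.193]
ft_force: [-0.8, -0.7, -0.9]
grip_width: 0.0496
```

>>> send_rows(deltas=[[0,0,0,0,0,0,62],[0,0,0,0,0,0,62],[0,0,0,0,0,30,62],[0,0,0,0,0,60,62],[0,0,0,0,0,60,62],[0,0,0.05,10,-50,30,62],[0,0,0.06,14,-50,30,62]])

```text
t: 53.7
position: [0.5393, 0.1999, 0.2349]
eef_rot: [1.111, 1.269, -1.109]
ft_force: [1.3, 0.1, -0.1]
grip_width: 0.0621
```

>>> send_rows(deltas=[[0,0,0,14,-50,0,62],[0,0,0,14,-50,0,62],[0,0,0,14,-50,0,62],[0,0,0,14,-50,0,62],[0,0,0,13,-40,0,62],[0,0,0,0,0,0,62],[0,0,0,0,0,0,62]])

```text
t: 54.58
position: [0.6081, -0.0387, 0.2331]
eef_rot: [1.113, 1.269, -1.112]
ft_force: [0.3, 0.3, -0.3]
grip_width: 0.062
```

```bash
python3 - <<'E'
from h import *
st();C,im=snap("wrist","w11.png");C2,i2=snap("top","t11.png");pine(C2,i2,.034,(.37,.66,.21,.40))
E
```

```text
54.58 [ 0.6081 -0.0387  0.2331] [ 0.992  0.13  -0.   ] [-0.     0.001 -1.   ] [ 0.3  0.3 -0.3] 0.062 [-0.52  0.57  0.73  1.69 -0.43  1.05  0.48]
px [177. 220.] ctr [515.1 294.7] size [51.7 77.3] longaxis -88.4
px [178. 188.] ctr [602.5 295.5] size [52.3 77.7] longaxis -88.7
```

View pics/w11.png

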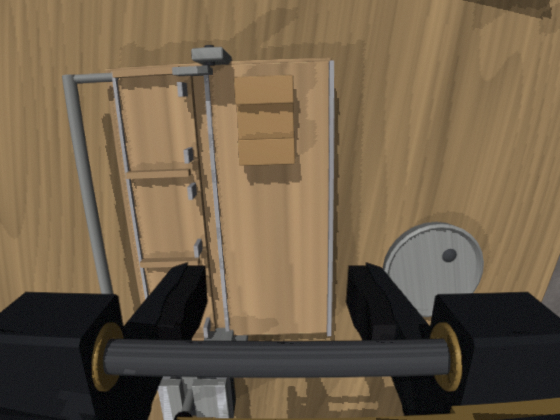

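Only block 1 is left on the bed, corners (236,76), (293,76), (239,163), (295,163).

```bash
python3 - <<'E'
from h import *
C=ext("wrist")
q=[pt(C,u,v,.05) for u,v in[(236,76),(293,76),(239,163),(295,163)]];print(np.mean(q,0))
d=(q[0]+q[1]-q[2]-q[3]);print("long az",np.degrees(np.arctan2(d[1],d[0])),np.linalg.norm(d)/2)
E
```

```text
[0.59104009 0.0222277  0.05      ]
long az 98.85370501564171 0.07425694864182336
```

>>> send_rows(deltas=[[0,0,0.024,-9,30,-40,62],[0,0,0,-8,31,-45,62],[0,0,0,0,0,-40,62],[0,0,0,0,0,0,62],[0,0,0,0,0,0,62]])

```text
t: 55.3
position: [0.5922, 0.0213, 0.1097]
eef_rot: [1.096, 1.276, -1.094]
ft_force: [-0.1, -1.1, 0.4]
grip_width: 0.0616
```

>>> send_rows(deltas=[[0,0,0,-1,1,-45,62],[0,0,0,0,0,-22,62],[0,0,0,0,0,-7,62],[0,0,0,0,0,0,62],[0,0,0,0,0,0,40],[0,0,0,0,0,0,40],[0,0,0,0,0,0,40]])

```text
t: 56.18
position: [0.591, 0.0223, 0.0352]
eef_rot: [1.096, 1.277, -1.094]
ft_force: [-0.5, -0.1, 6.3]
grip_width: 0.0495
```

>>> send_rows(deltas=[[0,0,0,0,0,40,40],[0,0,0,0,0,60,40],[0,0,0,0,0,50,40],[0,0,0,0,0,0,40]])

```text
t: 56.68
position: [0.5927, 0.0222, 0.1881]
eef_rot: [1.099, 1.273, -1.09]
ft_force: [-0.2, -0.4, -2.2]
grip_width: 0.0492
```

>>> send_rows(deltas=[[0,0,-0.02,-20,35,0,40],[0,0,-0.02,-20,35,0,40],[0,0,-0.02,-20,35,0,40],[0,0,-0.02,-20,35,0,40],[0,0,-0.02,-20,35,0,40],[0,0,-0.02,-20,35,0,40],[0,0,-0.02,-20,34,0,40],[0,0,0,-22,34,0,40]])

```text
t: 57.68
position: [0.4268, 0.3012, 0.1832]
eef_rot: [1.198, 1.216, -1.2]
ft_force: [-0.1, 1.0, -1.3]
grip_width: 0.0494
```

>>> send_rows(deltas=[[0,0,0,0,0,0,40],[0,0,0,0,0,0,40]])

```text
t: 57.92
position: [0.4281, 0.2995, 0.1836]
eef_rot: [1.198, 1.215, -1.2]
ft_force: [0.5, -1.2, -0.7]
grip_width: 0.0495
```

>>> send_rows(deltas=[[0,0,0,0,0,-60,40],[0,0,0,0,0,-60,40],[0,0,0,0,0,-30,40],[0,0,0,0,0,-10,40],[0,0,0,0,0,-3,40],[0,0,0,0,0,0,40]])

```text
t: 58.68
position: [0.4292, 0.3006, 0.0222]
eef_rot: [1.201, 1.215, -1.198]
ft_force: [-0.1, -0.3, 0.0]
grip_width: 0.0493
```

>>> send_rows(deltas=[[0,0,0,0,0,0,62],[0,0,0,0,0,0,62],[0,0,0,0,0,30,62],[0,0,0,0,0,60,62],[0,0,0,0,0,60,62],[0,0,0,15,-50,30,62],[0,0,0,15,-60,30,62],[0,0,0,0,-60,0,62]])

```text
t: 59.68
position: [0.459, 0.1347, 0.2308]
eef_rot: [1.203, 1.214, -1.194]
ft_force: [1.1, 0.1, 0.5]
grip_width: 0.0621
```

>>> send_rows(deltas=[[0,0,0,0,-60,0,62],[0,0,0,0,0,0,62],[0,0,0,0,0,0,62]])

```text
t: 60.05
position: [0.4569, 0.0766, 0.2287]
eef_rot: [1.2, 1.216, -1.198]
ft_force: [0.4, 0.9, 0.5]
grip_width: 0.0622
```

```bash
python3 - <<'E'
from h import *
st();C2,i2=snap("top","t12.png");pine(C2,i2,.034,(.37,.66,.21,.40));C3,i3=snap("scene")
o=np.zeros((600,800,3),np.uint8);o[:,:]=cv2.resize(cv2.cvtColor(i3,cv2.COLOR_RGB2BGR)[120:360,150:470],(800,600));o[:240,:320]=cv2.resize(cv2.cvtColor(i2,cv2.COLOR_RGB2BGR)[90:330,120:440],(320,240));cv2.imwrite("pics/m12.png",o)
E
```

```text
60.05 [0.4569 0.0766 0.2287] [1.    0.014 0.   ] [ 0.     0.001 -1.   ] [0.4 0.9 0.5] 0.0622 [-1.01  0.32  0.9   2.06 -0.32  0.9   0.08]
px [175. 252.] ctr [428.7 295.9] size [51.1 77.1] longaxis -88.2
px [177. 220.] ctr [515.1 294.7] size [51.7 77.3] longaxis -88.4
px [178. 188.] ctr [602.5 295.5] size [52.3 77.7] longaxis -88.7
```

View pics/m12.png

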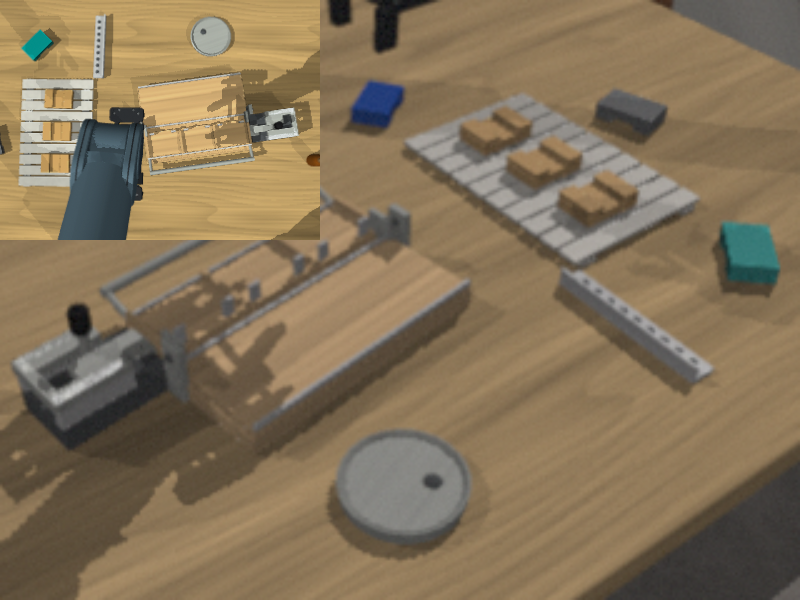

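All three blocks lie flat on the board notch up, the leaf is open, the knob is home and the bystanders are in place. Handing in.

```bash
python3 -c "
from station import manip
print(manip.finish_job())"
```

```text
the job is handed in; nothing more can be done
None
```

The job is done and handed in at about 60 s of the 210 s allowed. I parked the bolt in its notch and laid the three pine blocks notch down in the tray. I then swung the leaf over onto the bed and back, knocked the bolt home, and put the blocks back on the drying board.

- **Blocks:** the last pictures show all three flat on the board, notch up, at about (0.43, 0.30), (0.515, 0.295) and (0.60, 0.295). The turn itself was also seen: after the leaf was swung back they lay notch up on the bed.
- **Cradle:** the leaf is open flat. The knob measured within about 2 mm of its starting position, so the bolt is home. The lock was judged only from the knob's position, not tested by lifting the leaf.
- **Bystanders:** the mouse guard and tin lid appear unmoved in the last picture, but I judged this by eye and did not measure it. The last picture barely shows the vial and leaves out the reducer. Both looked in place in the earlier views, and I made no contact with them that I know of.

No check failed. The wrist force peaked at about 36 N while swinging the bar, against the 120 N limit. Hand-in returned no verdict.

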